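# Stop the cartridge filler and collect the finished cartridges

## Robot

A 6-joint arm with a two-finger parallel gripper is mounted at the origin on the work surface. World frame = base frame: x ahead of the robot, y to its left, z up, the work surface at z = 0. Lengths are in m, angles in rad, forces in N, time in s.
With the tool pointing down it reaches from about 0.275 to 0.825 m from the base axis. Payload 4.9 kg.
Tool frame: the origin (TCP) lies midway between the tips of the shut fingers; the grasp point (between the pads) lies 19 mm behind it (grip_point_offset is the distance from the TCP to the grasp point, in m); z points along the fingers, x is the direction in which the jaws open and shut, and the axes are right-handed (so a half turn about z gives the same grasp; the last joint's range is limited). The gripper opens to 85 mm and grips with 20 to 120 N. Pads are 22 mm wide; open, the fingers measure 114 mm over their backs; the gripper's body (76 mm by 85 mm) begins 54 mm behind the grasp point. The pads swing forward as they close: fully open they stand 13 mm farther back than shut.
Start: joints at [1.04, 0.326, -0.193, 1.052, 0, 1.437], TCP at [0.213, 0.507, 0.231] pointing down, gripper open.
Joint ranges: [-2.65, 2.65], [-0.97, 1.79], [-1.3, 1.35], [-1.93, 2.1], [-1.47, 1.37], [-3.14, 3.14]. Speed limits (rad/s): [2.57, 2.57, 3.14, 3.14, 3.14, 3.14].

## Interface

Orientations are given as a rotation vector (axis times angle).
In Python, from cell import * gives the robot as it stands. Calls block until the motion is done:
- movep(position, orientation): joint-space move of the TCP to a pose.
- move_l(position, velocity=0.15, rot=None, until_force=None): straight line of the TCP; rot=None keeps the orientation; velocity is the mean speed in m/s. With until_force (N) it stops when the force on the tool has changed by that much, and returns True; else False.
- set_joints(angles): joint-space move.
- let_go() and grab(newtons=None): open the fingers fully, or close them until they stop; newtons is the grip in N (None keeps the last).
- sleep(seconds).
- ik(position, orientation): joint angles nearest the present ones, or None.
- get_state(): the state.
- grab_frame(name): name is "side" or "top"; returns a dict with "img" (480x640x3 uint8, red, green, blue), "fx", "fy", "cx", "cy" (pixels), "cam_to_world" (4x4, takes a point from camera to world coordinates). Camera axes: x right, y down, z forward; pixel columns grow to the right and rows downward; lengths in m; the calibration is good to about 2 mm. A picture is of the moment at which its call begins. There is no depth.
A pose or a line that the arm cannot do raises MotionError and nothing moves.
- sign_off(): hands the job in, once; it reports no verdict.
Trained networks look in the newest picture that a camera, given by its name, has taken for a name from the list of things; names that differ only in an ending like _2 or _b are one class to them, and where a whole thing is asked for, a point or a joint stands for the part that bears it (a point fixed in the world has none). Each returns a list of dicts, best first, with "score" (0 to 1); they miss things now and then, are a little off and sometimes report something else, mostly with a low value. They report only what shows in the picture. A call takes as long as a camera call. They do not tell look-alikes from the thing itself.
- spot_in(camera, name): "centre" ([column, row] in pixels, amid what is visible of it).
- silhouettes(camera, name): "mask" (480x640 bool, what is visible of it) and "centre" ([column, row] in pixels, amid what is visible of it).
- tip_of(camera, name): "centre" ([column, row] in pixels: a listed point, or the origin of a listed thing).
The state is a dict: "clock": time; "q": joint angles; "joint_velocities": joint speeds; "tau": joint torques, N m; "position": TCP position; "eef_rot": TCP orientation; "contact_force": force on the tool from outside, world axes, zero at the start; "wrist_torque": the same for the moment, N m; "finger_gap": opening from 0.0 (shut) to 1.0 (fully open).
Only numpy, scipy, OpenCV 4.12 (cv2) and the standard library are available. Lean on these libraries where they do the work, as an engineer would, in place of code of your own. Each camera call takes 0.05 s, during which the arm holds its last target.

## Task

First stop the filling machine by turning its selector knob clockwise until the pointer is at the broad bar mark. Then take the two finished cartridges, the ones with a screw cap, out of the machine's catch tray and set them down gently in the grey tote, side by side on its floor with the caps up. Leave the cartridge that has no cap in the tray, and do not push the small vial or the amber bottle beside it out of place.

Things in the scene. Friction and masses are not known exactly. Their poses are not given: they have to be found in the camera images.
- machine: Fixed filling machine; origin on the bench under its catch tray's centre, z up. Tray on y -85 to 85 mm; then a grey ledge 50 mm high on y 85 to 215 mm, with the selector and a chute (x 12 to 118 mm, up to 85 mm high); then a white housing on y 215 to 435 mm, 270 mm high, with a hopper to 320 mm. All 290 mm long in x.
- tray_floor (a point): Centre of the catch tray's inner floor, 5 mm above the bench. The open dark steel tray is 290 mm (machine's x) by 170 mm (y) outside, its walls 5 mm thick, their tops 30 mm above the bench.
- selector (a joint): Angle of the selector knob, rad; grows as it turns clockwise seen from above. 0 to 0.8: running, slower as it grows (five dots, large to small); 1.4: stop (broad bar). End stops at -0.1 and 1.5. No spring: held by a friction of about 0.05 N m, it stays where it is left. Starts between 0 and 0.85.
- selector_grip (a point): Point on the knob's vertical axis at the height to grip, 80 mm above the bench (30 mm above the ledge). The knob: a black skirt 48 mm across, its top 60 mm above the bench, bearing a bar grip 46 mm long, 14 mm wide, its top 90 mm above the bench. Its x axis runs along the bar towards the pointer end, z up.
- selector_pointer (a point): Pointer end of the selector's bar grip, on its top, 23 mm from the knob's axis and 90 mm above the bench: the half of the bar with the white line.
- stop_mark (a point): The broad black bar mark (10 by 24 mm) on the white plate of the ledge, 41 mm from the knob's axis: the stop position. The five dots of the running range lie 0.6 to 1.4 rad anticlockwise of it.
- cartridge_a: Rigid white plastic cartridge, 72 mm long (its x), 32 mm wide (its y), body 26 mm high, about 60 g. Finished: a grey round screw cap, 27 mm across and 18 mm high, stands on its top, 21 mm from the centre towards +x (top of cap 44 mm above the underside). Lies flat in the tray at the start. Origin: centre of its underside; x along its length towards the cap end, z up.
- cartridge_b: Rigid white plastic cartridge, 72 mm long (its x), 32 mm wide (its y), body 26 mm high, about 60 g. Finished: a grey round screw cap, 27 mm across and 18 mm high, stands on its top, 21 mm from the centre towards +x (top of cap 44 mm above the underside). Lies flat in the tray at the start. Origin: centre of its underside; x along its length towards the cap end, z up.
- uncapped: Rigid white plastic cartridge, 72 mm long (its x), 32 mm wide (its y), body 26 mm high, about 60 g. A reject without a cap: only a bare neck 16 mm across and 4 mm high in the cap's place; stays in the tray. Lies flat in the tray at the start. Origin: centre of its underside; x along its length towards the cap end, z up.
- tote: Loose open grey plastic tote, about 0.7 kg, 210 mm (x) by 260 mm (y) outside (a lip adds 5 mm a side), 70 mm high, walls and floor 5 mm thick, empty. Origin: centre of its underside; z up.
- vial: Bystander: small amber vial, 26 mm across, 52 mm high, between the machine and the tote. Origin: centre of its underside.
- reagent_bottle: Bystander: amber bottle, 60 mm across, 120 mm high. Origin: centre of its underside.
There are look-alikes about, which are no part of the job. What is shaped like the cartridge_b but green or pink is not meant. Leave any pink look-alike of the cartridge_a alone.

How it is judged:
On the way:
1. the selector is at stop while both capped cartridges are still in the catch tray (value of joint selector between 1.2 and 1.6 rad and x of cartridge_a in the frame of machine between -0.14 and 0.14 m and y of cartridge_a in the frame of machine between -0.08 and 0.08 m and z of each of cartridge_a, cartridge_b in the frame of machine below 0.04 m and x of cartridge_b in the frame of machine between -0.14 and 0.14 m and y of cartridge_b in the frame of machine between -0.08 and 0.08 m), for 0.2 s.
At the end, for the whole second after the job is handed in: The selector is at the stop mark (1.4 +/- 0.2 rad); both capped cartridges lie on the tote's floor, inside it, caps up within 0.2 rad (underside no more than 20 mm above the tote's underside), at rest; the uncapped cartridge is in the catch tray; the tote stands level on the bench (value of joint selector between 1.2 and 1.6 rad and x of cartridge_a in the frame of tote between -0.1 and 0.1 m and y of cartridge_a in the frame of tote between -0.125 and 0.125 m and z of each of cartridge_a, cartridge_b in the frame of tote below 0.02 m and angle between each of cartridge_a, cartridge_b's own z axis and vertical below 0.2 rad and linear speed of each of cartridge_a, cartridge_b, tote below 0.03 m/s and x of cartridge_b in the frame of tote between -0.1 and 0.1 m and y of cartridge_b in the frame of tote between -0.125 and 0.125 m and x of uncapped in the frame of machine between -0.14 and 0.14 m and y of uncapped in the frame of machine between -0.08 and 0.08 m and z of uncapped in the frame of machine below 0.04 m and angle between tote's own z axis and vertical below 0.1 rad and height (world z) of tote below 0.01 m); the robot touches nothing.
It fails at once if a capped cartridge is dropped or thrown into the tote (faster than 0.9 m/s within 60 mm of its underside) ((linear speed of cartridge_a above 0.9 m/s and z of cartridge_a in the frame of tote below 0.06 m and horizontal distance between cartridge_a and tote below 0.13 m) or (linear speed of cartridge_b above 0.9 m/s and z of cartridge_b in the frame of tote below 0.06 m and horizontal distance between cartridge_b and tote below 0.13 m)).
It fails at once if the vial or the reagent bottle is moved by more than 30 mm (distance of any of vial, reagent_bottle from where it was at the start of the episode above 0.03 m).
It also fails if it takes over 62 s, if anything falls off the work surface, if the arm or the gripper's body presses on something with over 40 N, if the wrist force passes 120 N, or if a joint passes its speed limit or range.

## Working session

There is one attempt and no reset: what is moved stays moved. The work goes in short steps, each a Python script; the robot and the scene stay as the last script left them, time stands still between calls to the robot, and variables do not carry over. Pictures are saved under pics/ and viewed, and the job is handed in when it is done.

```bash
ls; mkdir -p pics
python3 - <<'E'
from cell import *
import cv2,numpy as np
for n in("top","side"):
    f=grab_frame(n); cv2.imwrite(f"pics/{n}0.png",f["img"][:,:,::-1]); print(n,f["fx"],f["cx"],f["cy"],np.round(f["cam_to_world"],3).tolist())
    for k in("selector","selector_grip","selector_pointer","stop_mark","cartridge_a","uncapped","tote","vial","reagent_bottle","tray_floor","machine"):
        print(k,[(np.round(d["centre"],1).tolist(),round(d["score"],2)) for d in tip_of(n,k)])
s=get_state();print(s["clock"],s["position"],s["eef_rot"])
E
```

```text
pics
top 467.70565986632147 319.00307518658616 243.18686309187297 [[0.019, -0.993, 0.119, 0.447], [-1.0, -0.018, 0.007, 0.043], [-0.005, -0.119, -0.993, 1.045], [0.0, 0.0, 0.0, 1.0]]Traceback (most recent call last):
  File "<stdin>", line 6, in <module>
ValueError: it knows: cartridge, machine, reagent_bottle, selector_grip, selector_pointer, stop_mark, tote, tray_floor, uncapped, vial
```

```bash
cat > h.py <<'E'
from cell import *
import cv2,numpy as np
def shot(n,fn=None):
    f=grab_frame(n)
    if fn: cv2.imwrite(f"pics/{fn}.png",f["img"][:,:,::-1])
    return f
def at(f,px,z):
    T=np.array(f["cam_to_world"]); d=T[:3,:3]@np.array([(px[0]-f["cx"])/f["fx"],(px[1]-f["cy"])/f["fy"],1]); o=T[:3,3]
    return o+d*(z-o[2])/d[2]
def proj(f,P):
    T=np.array(f["cam_to_world"]); c=T[:3,:3].T@(np.array(P)-T[:3,3]); return np.array([f["cx"]+f["fx"]*c[0]/c[2],f["cy"]+f["fy"]*c[1]/c[2]])
E
python3 - <<'E'
from h import *
Z=dict(selector_grip=.08,selector_pointer=.09,stop_mark=.05,cartridge=.005,uncapped=.005,tote=0,vial=0,reagent_bottle=0,tray_floor=.005,machine=0)
for n in("top","side"):
    f=shot(n,n+"0"); print(n)
    for k,z in Z.items():
        print(k,[(np.round(d["centre"],1).tolist(),round(d["score"],2),np.round(at(f,d["centre"],z)[:2],3).tolist()) for d in tip_of(n,k)])
s=get_state();print(s["clock"],s["position"],s["eef_rot"])
E
```

```text
top
selector_grip [([204.2, 294.7], 0.84, [0.451, 0.283]), ([346.2, 295.8], 0.73, [0.454, -0.008])]
selector_pointer [([209.8, 306.4], 0.66, [0.428, 0.268])]
stop_mark [([197.3, 310.0], 0.72, [0.419, 0.304]), ([348.7, 297.5], 0.67, [0.451, -0.015]), ([281.2, 260.0], 0.5, [0.528, 0.13]), ([205.8, 293.6], 0.43, [0.453, 0.287]), ([283.2, 262.7], 0.18, [0.522, 0.125])]
cartridge [([358.3, 182.1], 0.89, [0.712, -0.037]), ([347.7, 346.5], 0.85, [0.345, -0.017]), ([280.4, 261.8], 0.84, [0.527, 0.135]), ([250.5, 163.0], 0.75, [0.752, 0.21]), ([283.6, 227.1], 0.64, [0.606, 0.13])]
uncapped [([277.2, 301.7], 0.94, [0.439, 0.14])]
tote [([452.6, 257.1], 0.91, [0.545, -0.25])]
vial [([349.5, 294.5], 0.48, [0.458, -0.02])]
reagent_bottle [([306.9, 158.7], 0.92, [0.766, 0.081])]
tray_floor [([283.4, 261.2], 0.85, [0.529, 0.129])]
machine [([283.3, 262.5], 0.64, [0.526, 0.129])]
side
selector_grip [([251.8, 166.2], 0.75, [0.454, 0.254])]
selector_pointer [([237.6, 162.6], 0.78, [0.426, 0.258])]
stop_mark [([234.4, 169.3], 0.63, [0.417, 0.305])]
cartridge [([202.6, 298.9], 0.94, [0.342, -0.037]), ([390.1, 195.7], 0.8, [0.739, 0.191]), ([338.2, 220.0], 0.77, [0.609, 0.128]), ([295.2, 224.6], 0.63, [0.522, 0.132]), ([417.4, 270.4], 0.61, [0.708, -0.048])]
uncapped [([249.0, 227.6], 0.94, [0.431, 0.143])]
tote [([355.8, 391.3], 0.61, [0.543, -0.251])]
vial [([270.3, 282.3], 0.9, [0.455, -0.017])]
reagent_bottle [([423.8, 224.7], 0.74, [0.773, 0.081]), ([271.1, 281.9], 0.29, [0.456, -0.016])]
tray_floor [([289.8, 225.4], 0.9, [0.511, 0.132]), ([248.9, 164.4], 0.56, [0.451, 0.404])]
machine [([293.6, 227.4], 0.73, [0.518, 0.131])]
1.15 [0.21254001 0.50728305 0.2312975 ] [-2.61568523e+00 -1.74004750e+00 -1.03017411e-06]
```

View pics/top0.png

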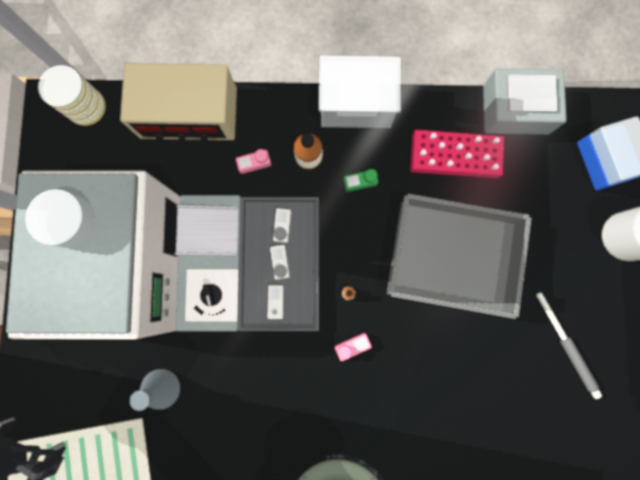

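View pics/side0.png

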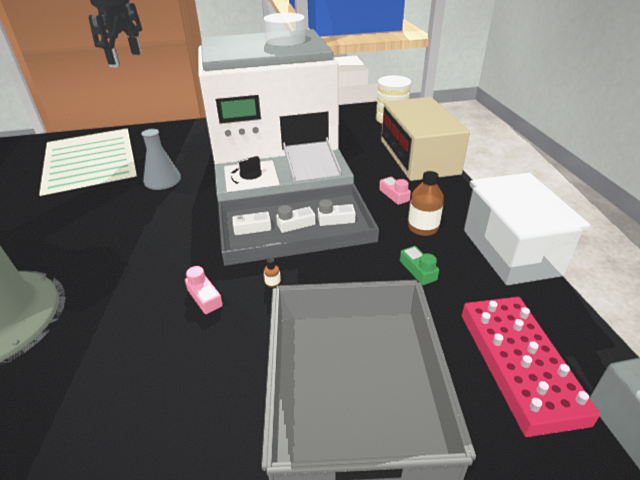

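The top view shows the tray with three white cartridges at about (282,225), (279,262) and (275,302), the knob at (209,295), the tote at (460,256), the vial at (348,293) and the bottle at (308,150). The pink and green look-alikes lie outside the tray. The two white ones with grey caps, (282,225) and (279,262), fit the description. The one at (275,302) has only a bare neck. I'll confirm this in an enlarged crop.

Run:
```python
from h import *
f=shot("top"); im=f["img"][:,:,::-1].copy()
c=im[180:340,170:330]; a=cv2.resize(c,(640,640),interpolation=cv2.INTER_CUBIC)
g=shot("side"); c2=g["img"][140:270,200:390,::-1]
cv2.imwrite("pics/crop_top.png",cv2.resize(c,(600,600),interpolation=cv2.INTER_CUBIC)); cv2.imwrite("pics/crop_side.png",cv2.resize(c2,(760,520),interpolation=cv2.INTER_CUBIC))
for cam,F in(("top",f),("side",g)):
  for k,z in(("cartridge",.031),("uncapped",.031),("vial",.026),("tote",0.07),("reagent_bottle",.06),("selector_grip",.085)):
    for d in silhouettes(cam,k):
        m=d["mask"].astype(np.uint8); 
        pts=np.argwhere(m)[:,::-1].astype(np.float32); r=cv2.minAreaRect(pts)
        b=cv2.boxPoints(r); w=[at(F,p,z)[:2] for p in b]
        print(cam,k,round(d["score"],2),np.round(d["centre"],1),m.sum(),"box",np.round(w,3).tolist())
```

```text
top cartridge 0.91 [352.  346.7] 518 box [[0.346, 0.013], [0.376, -0.052], [0.347, -0.066], [0.316, -0.001]]
top cartridge 0.9 [357.1 180.4] 577 box [[0.719, 0.001], [0.739, -0.074], [0.701, -0.083], [0.681, -0.009]]
top cartridge 0.77 [279.6 262.6] 497 box [[0.558, 0.157], [0.563, 0.124], [0.492, 0.111], [0.487, 0.144]]
top cartridge 0.55 [254.  161.3] 571 box [[0.757, 0.241], [0.782, 0.171], [0.742, 0.156], [0.716, 0.226]]
top uncapped 0.95 [276.  302.1] 543 box [[0.472, 0.16], [0.473, 0.126], [0.405, 0.124], [0.404, 0.158]]
top vial 0.49 [348.6 295.7] 100 box [[0.471, -0.006], [0.472, -0.026], [0.448, -0.026], [0.448, -0.006]]
top tote 0.65 [460.5 253.9] 13554 box [[0.455, -0.091], [0.673, -0.129], [0.629, -0.405], [0.413, -0.361]]
top reagent_bottle 0.57 [308.2 151.9] 787 box [[0.801, 0.106], [0.802, 0.047], [0.728, 0.046], [0.727, 0.105]]
top reagent_bottle 0.35 [213.4 294.4] 415 box [[0.473, 0.298], [0.474, 0.252], [0.428, 0.25], [0.427, 0.296]]
top selector_grip 0.66 [208.  293.9] 380 box [[0.47, 0.291], [0.471, 0.248], [0.429, 0.246], [0.428, 0.289]]
side cartridge 0.88 [336.
[... 448 characters left out ...]
.409, -0.352], [0.44, -0.041], [0.776, -0.117], [0.633, -0.4]]
side cartridge 0.56 [394.2 185.5] 582 box [[0.726, 0.226], [0.789, 0.211], [0.753, 0.114], [0.695, 0.128]]
side uncapped 0.67 [247. 225.] 705 box [[0.401, 0.152], [0.474, 0.153], [0.472, 0.09], [0.403, 0.09]]
side vial 0.64 [271.3 275.3] 385 box [[0.45, 0.016], [0.477, 0.01], [0.468, -0.061], [0.443, -0.055]]
side tote 0.9 [359.4 394. ] 36179 box [[0.439, -0.083], [0.75, -0.153], [0.618, -0.414], [0.411, -0.37]]
side reagent_bottle 0.83 [428.5 205. ] 1637 box [[0.695, -0.007], [0.796, 0.198], [0.85, 0.16], [0.741, -0.034]]
side selector_grip 0.68 [251. 169.] 424 box [[0.427, 0.289], [0.472, 0.287], [0.467, 0.191], [0.426, 0.193]]
```

View pics/crop_top.png

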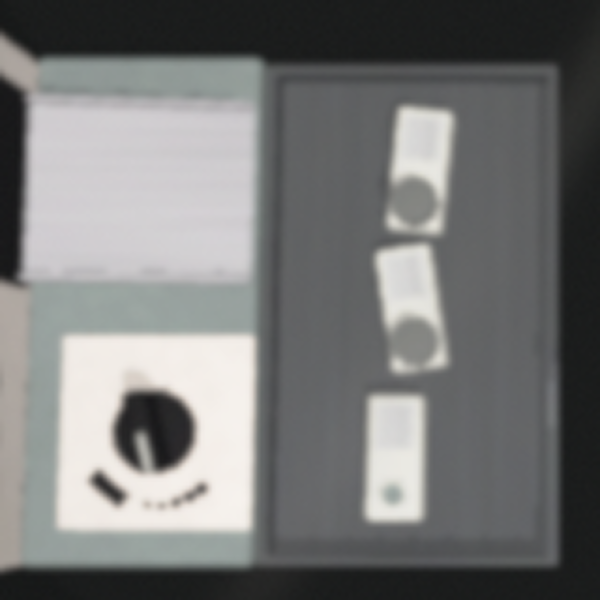

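View pics/crop_side.png

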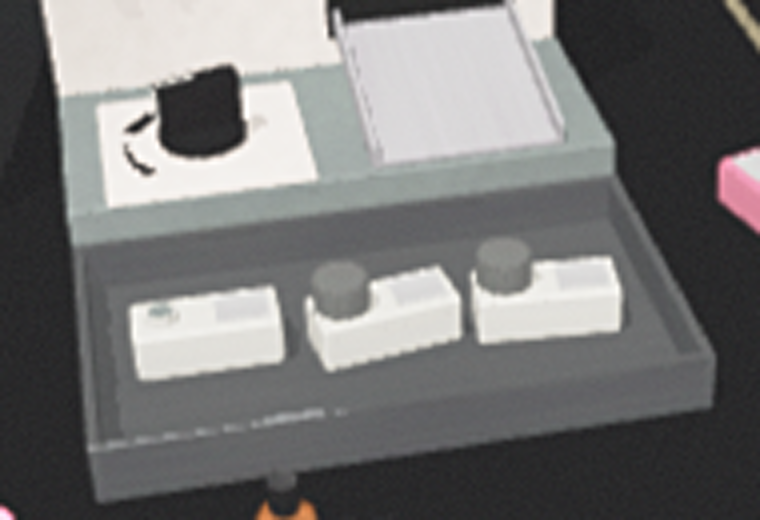

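The crop confirms it. The capped cartridges are at top-view (282,225) and (279,262), with round grey caps at their lower (−x) ends. The one at (275,302) has only a small neck, so it is the reject. Next I'll measure the knob.

Run:
```python
from h import *
f=shot("top"); im=f["img"]
c=im[265:325,180:245,::-1]; cv2.imwrite("pics/knob.png",cv2.resize(c,(650,600),interpolation=cv2.INTER_LANCZOS4))
g=shot("side"); c=g["img"][145:200,215:285,::-1]; cv2.imwrite("pics/knobs.png",cv2.resize(c,(700,550),interpolation=cv2.INTER_LANCZOS4))
t=lambda u,v,z:np.round(at(f,(170+u/3.75,180+v/3.75),z),4)
for u,v in((263,68),(560,65),(558,565),(263,568)): print("tray",t(u,v,.03 if u>300 else .05))
cn=lambda u,v:print("ctr",t(u,v,.049))
for n,cap,body in(("A",(414,201),[(398,106),(455,112),(442,236),(386,228)]),("B",(414,342),[(375,250),(428,243),(450,367),(392,376)])):
    print(n,"cap",t(*cap,.049),"body",[t(*b,.031)[:2].tolist() for b in body],np.mean([t(*b,.031) for b in body],0))
```

```text
tray [0.6605 0.2225 0.05  ]
tray [0.6697 0.051  0.03  ]
tray [0.3794 0.0467 0.03  ]
tray [0.3759 0.2115 0.05  ]
A cap [0.5846 0.133  0.049 ] body [[0.6433, 0.1457], [0.6403, 0.1121], [0.5668, 0.1178], [0.5709, 0.1505]] [0.605325 0.131525 0.031   ]
B cap [0.5038 0.1307 0.049 ] body [[0.5579, 0.1565], [0.5626, 0.1258], [0.4908, 0.1111], [0.485, 0.1445]] [0.524075 0.134475 0.031   ]
```

View pics/knob.png

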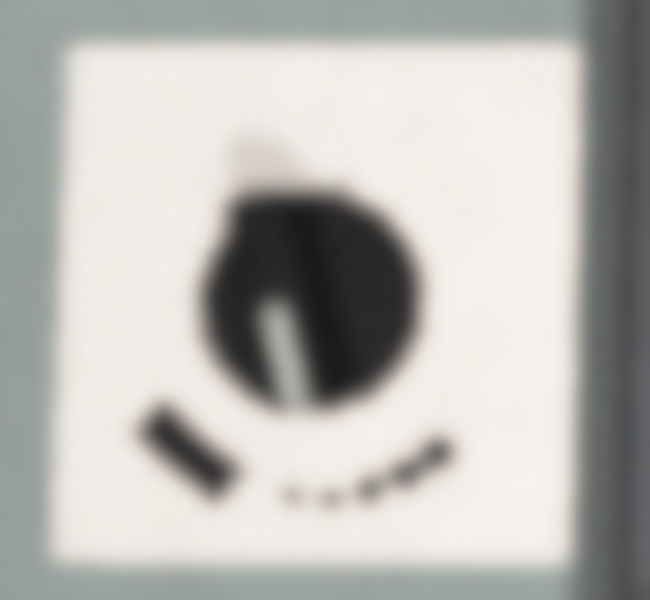

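View pics/knobs.png

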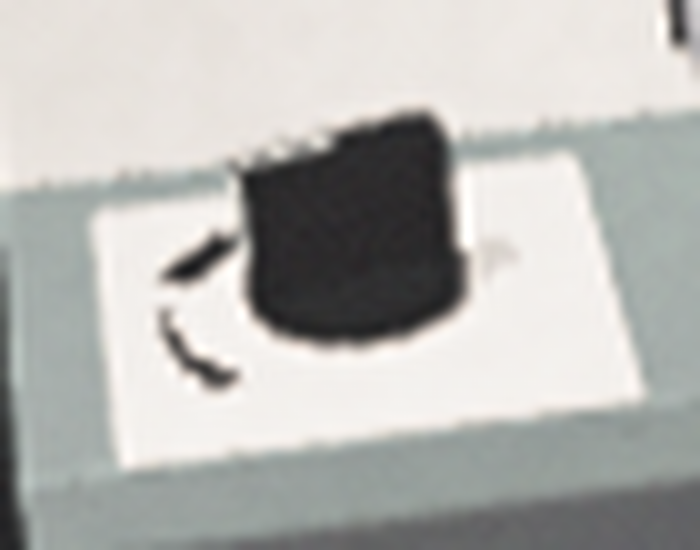

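Run:
```python
from h import *
from scipy.optimize import least_squares
f=shot("top")
t=lambda u,v,z:at(f,(180+u/10-.45,265+v/10-.45),z)[:2]
st=t(189,451,.05); dots=np.array([t(*p,.05) for p in((292,495),(331,498),(369,490),(405,474),(437,452))])
# model: centre c, stop dir ang; dots at +.6..1.4 (small->large)
def res(p):
    a=p[2]; an=a+np.array([.6,.8,1.0,1.2,1.4])
    r=.041
    m=np.vstack([p[:2]+r*np.array([np.cos(a),np.sin(a)])]+[p[:2]+r*np.array([np.cos(x),np.sin(x)]) for x in an])
    return (m-np.vstack([st,dots])).ravel()
s=least_squares(res,[.45,.28,2.5]); print("fit centre",s.x,np.round(s.fun*1000,1))
c=s.x[:2]
print("skirt ctr",t(311,300,.06)); print("axis top",t(272,300,.09),"ptr",t(296,405,.09))
p=t(296,405,.09);p0=t(272,300,.09); d=p-p0;print("len",np.linalg.norm(d),"dir",np.arctan2(d[1],d[0]), "from fit c",np.arctan2(*(p-c)[::-1]),np.linalg.norm(p-c))
g=shot("side"); 
for uv,z in(((425,115),.09),((240,170),.09)): print("side bar ends",at(g,(215+uv[0]/10-.45,145+uv[1]/10-.45),z))
print(tip_of("top","selector_pointer")[0], [np.round(at(g,d["centre"],.08),3) for d in tip_of("side","selector_grip")])
```

```text
fit centre [0.4512886  0.27540676 2.4540904 ] [ 0.1  0.3 -0.3 -0.   0.2  0.1  0.1 -0.  -0.  -0.1 -0.1 -0.2]
skirt ctr [0.45159909 0.27452398]
axis top [0.45129748 0.27538862] ptr [0.43025847 0.26952472]
len 0.02184091228246751 dir -2.869775376920578 from fit c -2.868865959554066 0.02183723497373563
side bar ends [0.46795747 0.27720564 0.09      ]
side bar ends [0.42824668 0.2618961  0.09      ]
{'centre': [211.6, 307.2], 'score': 0.65} [array([0.453, 0.262, 0.08 ])]
```

The five dots and the bar fit a circle within 0.3 mm, giving a knob axis at (0.4513, 0.2754). The pointer needs about 0.96 rad clockwise. Now I'll turn it.

```bash
cat >> h.py <<'E'
def dn(phi): return np.pi*np.array([np.cos(phi/2),np.sin(phi/2),0])
E
python3 - <<'E'
from h import *
c=np.array([.4513,.2754]); 
q0=np.array(get_state()["q"])
for phi in(1.843,1.843-np.pi):
    for dp in(0,-.96): 
        q=ik([*c,.064],dn(phi+dp)); print(phi,dp,None if q is None else np.round(q,3))
print(q0, [None if ik([.25,.22,.25],dn(p)) is None else np.round(ik([.25,.22,.25],dn(p)),2) for p in (1.174,1.843)])
E
```

```text
1.843 0 [ 0.408  0.463 -0.467  0.642  0.     0.136]
1.843 -0.96 [ 0.408  0.463 -0.467  0.642  0.     1.096]
-1.2985926535897931 0 [ 0.408  0.463 -0.467  0.642  0.    -3.006]
-1.2985926535897931 -0.96 [ 0.408  0.463 -0.467  0.642  0.    -2.046]
[ 1.03981689e+00  3.26219400e-01 -1.92591202e-01  1.05199809e+00
  9.01594745e-06  1.43658884e+00] [array([ 0.5 , -0.1 , -0.64,  1.04,  0.  ,  0.9 ]), array([ 0.5 , -0.1 , -0.64,  1.04,  0.  ,  0.23])]
```

Run:
```python
from h import *
c=[.4513,.2754]
move_l([.25,.22,.26],velocity=.3)
movep([*c,.15],dn(1.843))
move_l([*c,.064],velocity=.12,until_force=8)
s=get_state();print(s["clock"],s["position"])
grab(40)
s=get_state();print(s["finger_gap"],s["contact_force"],s["q"])
q=np.array(s["q"]); q[5]+=.96
set_joints(q.tolist())
s=get_state();print(s["clock"],s["finger_gap"],s["wrist_torque"],s["contact_force"])
let_go()
move_l([*c,.16],velocity=.2)
movep([.36,.1,.25],dn(1.843-.96))
shot("top","top1"); f=shot("top"); cv2.imwrite("pics/knob1.png",cv2.resize(f["img"][265:325,180:245,::-1],(650,600),interpolation=cv2.INTER_LANCZOS4))
print(get_state()["clock"])
```

```text
4.4583 [0.45030291 0.2745424  0.14352989]
0.0013070816780306872 [ 0.49003573 -1.06339938  0.14038183] [ 0.40702217  0.36470847 -0.37868613  0.83048343 -0.00397041  0.13573316]
6.1417 -0.002049112108438628 [ 0.04361647 -0.05457892 -0.00092243] [ 0.83075622  0.35493242 -0.44394598]
8.15
```

View pics/knob1.png

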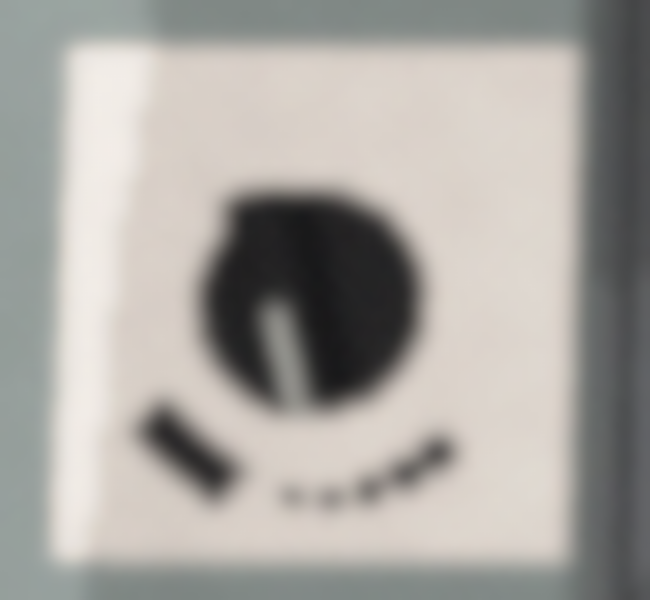

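View pics/top1.png

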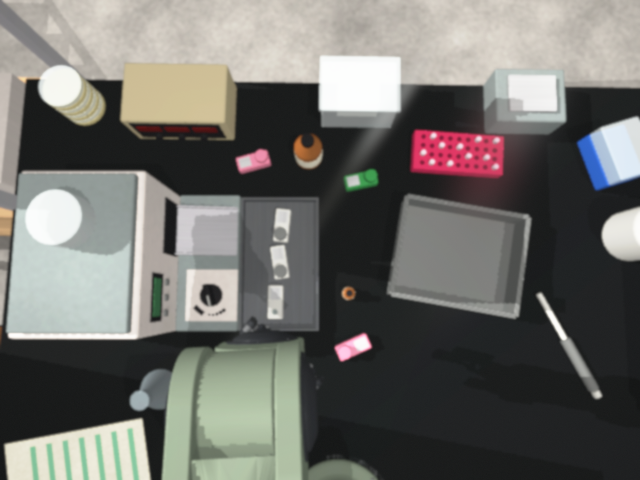

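The descent stopped at z=0.1435: `until_force` at 8 N tripped on acceleration. The gripper closed above the knob, so the pointer is still at (296,405) in the crop. I'll repeat without that threshold.

Run:
```python
from h import *
c=[.4513,.2754]
movep([*c,.13],dn(1.843))
move_l([*c,.064],velocity=.1)
s=get_state();print(s["clock"],s["position"],s["contact_force"])
if abs(s["position"][2]-.064)<.005:
    grab(40)
    s=get_state();print(s["finger_gap"],s["contact_force"])
    q=np.array(s["q"]); q[5]+=.96
    set_joints(q.tolist())
    s=get_state();print(s["clock"],s["finger_gap"],s["wrist_torque"],s["contact_force"])
    let_go()
move_l([*c,.15],velocity=.2)
movep([.36,.1,.25],dn(1.843-.96))
f=shot("top"); cv2.imwrite("pics/knob2.png",cv2.resize(f["img"][265:325,180:245,::-1],(650,600),interpolation=cv2.INTER_LANCZOS4))
print(get_state()["clock"])
```

```text
9.8833 [0.45113428 0.27511289 0.06393187] [-0.61859011 -5.29398782 -1.83384664]
0.152815770243912 [-0.33070813  0.67330653  3.86535904]
11.45 0.1565496831953166 [-1.18517635  0.38687012 -0.03089841] [-1.32418478 -6.10812923  5.70397535]
13.6583
```

View pics/knob2.png

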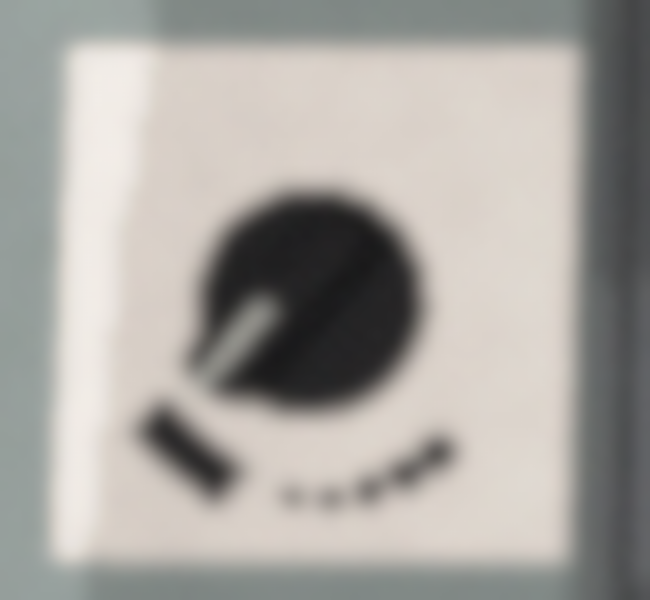

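The pointer is now at (200,380) and aims at the broad bar (188,451), within about 0.05 rad of 1.4. Next I'll locate the tote.

Run:
```python
from h import *
f=shot("top"); cv2.imwrite("pics/tote.png",cv2.resize(f["img"][185:330,375:545,::-1],(680,580),interpolation=cv2.INTER_CUBIC))
m=silhouettes("top","tote")[0]["mask"].astype(np.uint8)
cs,_=cv2.findContours(m,cv2.RETR_EXTERNAL,cv2.CHAIN_APPROX_NONE); c=max(cs,key=cv2.contourArea)
r=cv2.minAreaRect(np.array([at(f,p[0],.07)[:2]*1000 for p in c],np.float32)); print(r)
g=[at(f,p,.07)[:2] for p in((407,196),(531,214),(518,317),(390,296))]; print(np.round(g,3),np.mean(g,0))
for n in("cartridge",):
  for d in silhouettes("top",n):
    M=d["mask"]; print(d["centre"],M.sum())
```

```text
((543.5596313476562, -244.60122680664062), (277.7298583984375, 224.04605102539062), 80.75141143798828)
[[ 0.667 -0.135]
 [ 0.633 -0.397]
 [ 0.417 -0.362]
 [ 0.455 -0.099]] [ 0.54325034 -0.24839254]
[254.4, 162.6] 523
[362.3, 179.2] 515
[353.3, 345.6] 510
[277.5, 261.7] 505
```

View pics/tote.png

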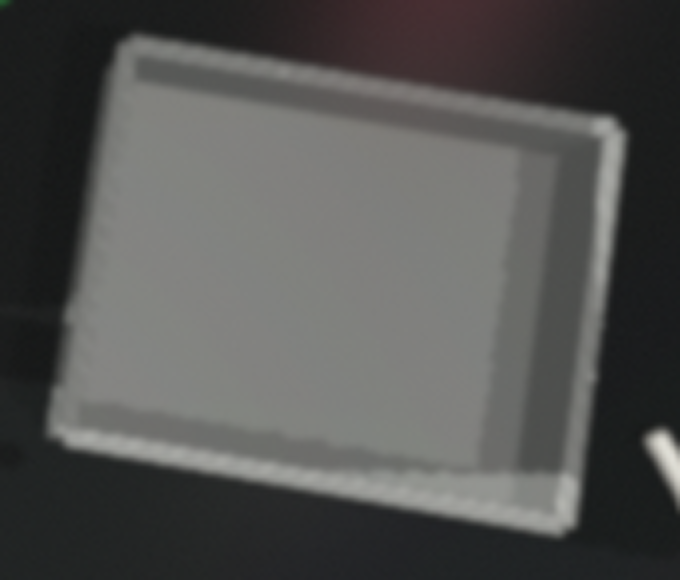

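The tote rim corners in the full image are about (407,196), (531,214), (518,317) and (390,296). That gives a centre at (0.5435, -0.2475) and yaw ≈ -0.155, with a size of about 265 × 218 mm, which is consistent. Now I'll pick cartridge A.

```bash
cat >> h.py <<'E'
def pick(c,phi):
    movep([*c,.12],dn(phi)); move_l([*c,.008],velocity=.12)
    s=get_state(); print("down",s["position"],s["contact_force"])
    grab(45); s=get_state(); print("gap",s["finger_gap"])
    move_l([*c,.17],velocity=.2); s=get_state(); print("lift gap",s["finger_gap"],s["contact_force"],s["clock"])
E
python3 - <<'E'
from h import *
for p,ph in(((.603,.1317),1.498),((.522,.134),1.755),((.5366,-.292),1.416),((.5504,-.203),1.416)):
    q=ik([*p,.008],dn(ph)); print(None if q is None else np.round(q,2))
pick((.603,.1317),1.498)
shot("side","side_a")
E
```

```text
[ 0.1   0.67 -0.26  0.64  0.    0.17]
[ 0.11  0.56 -0.48  0.53  0.   -0.07]
[-0.62  0.66 -0.28  0.63  0.   -0.46]
[-0.48  0.62 -0.35  0.6   0.   -0.32]
down [0.60375638 0.13178588 0.00890885] [0.81252956 0.79380818 0.58622106]
gap 0.36606399958183156
lift gap 0.363506696924878 [-0.28795387 -1.25755995 -1.10531271] 17.4667
```

View pics/side_a.png

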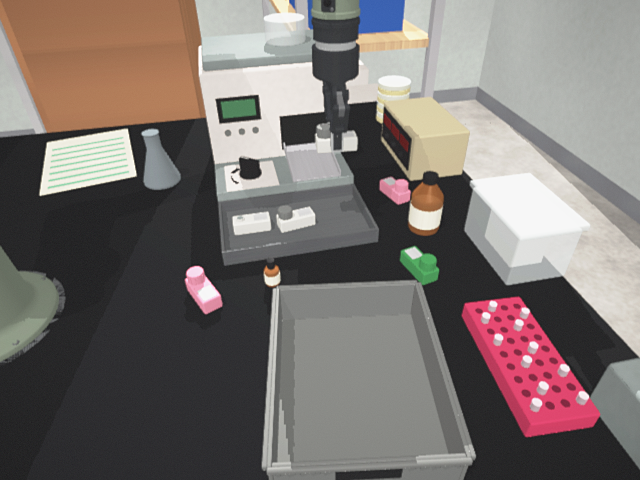

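Cartridge A is held level, cap up, at (335,138). The other capped one (296,217) and the reject (250,223) haven't moved. Now I'll set A down and pick and place B.

```bash
cat >> h.py <<'E'
def place(c,phi):
    movep([*c,.17],dn(phi)); move_l([*c,.03],velocity=.15); move_l([*c,.010],velocity=.05)
    s=get_state(); print("at",s["position"],s["contact_force"],s["finger_gap"])
    let_go(); move_l([*c,.17],velocity=.2); print(get_state()["clock"])
E
python3 - <<'E'
from h import *
place((.5366,-.292),1.416)
shot("side","side_b")
pick((.522,.134),1.755)
shot("side","side_c")
E
```

```text
at [ 0.53637063 -0.29185512  0.0096475 ] [-0.08788385  0.63779813 -0.07988365] 0.3595587777937553
22.2583
down [0.52270314 0.13399953 0.00862395] [-0.93893588 -0.66668018  0.73001581]
gap 0.3631422070481236
lift gap 0.3640957306223931 [-0.94222062 -0.29050517 -0.50620497] 26.475
```

View pics/side_c.png

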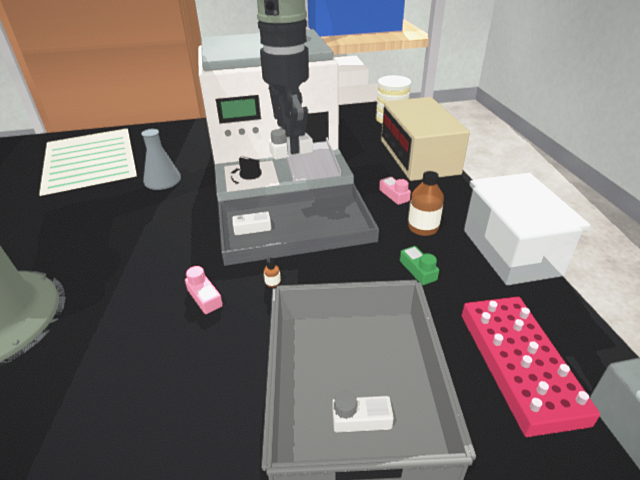

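Cartridge A lies flat in the tote at (362,412), cap up. B is in the gripper at (290,143), and the reject (250,223) is still in the tray. Next I'll place B.

Run:
```python
from h import *
place((.5504,-.203),1.416)
movep([.3,-.1,.3],dn(1.416))
f=shot("top","top_end"); g=shot("side","side_end")
for k,z in(("vial",0),("reagent_bottle",0),("cartridge",.005),("uncapped",.005)):
  for n,F in(("top",f),("side",g)): print(k,n,[(np.round(d["centre"]).tolist(),round(d["score"],2),np.round(at(F,d["centre"],z)[:2],3).tolist()) for d in tip_of(n,k)])
print(get_state()["clock"])
```

```text
at [ 0.55013609 -0.20290244  0.00965733] [-0.03027381 -0.00928641 -0.51052462] 0.3646713927438642
30.9583
vial top [([348.0, 296.0], 0.42, [0.453, -0.017])]
vial side [([274.0, 284.0], 0.61, [0.461, -0.021])]
reagent_bottle top [([305.0, 160.0], 0.97, [0.764, 0.085])]
reagent_bottle side [([424.0, 224.0], 0.85, [0.774, 0.084])]
cartridge top [([252.0, 166.0], 0.95, [0.746, 0.206]), ([357.0, 182.0], 0.93, [0.713, -0.033]), ([350.0, 344.0], 0.93, [0.35, -0.023]), ([472.0, 259.0], 0.7, [0.542, -0.291]), ([433.0, 251.0], 0.68, [0.557, -0.205])]
cartridge side [([415.0, 272.0], 0.79, [0.702, -0.052]), ([389.0, 192.0], 0.76, [0.742, 0.206]), ([354.0, 357.0], 0.71, [0.554, -0.201])]
uncapped top [([278.0, 302.0], 0.57, [0.439, 0.138])]
uncapped side [([251.0, 227.0], 0.78, [0.436, 0.145])]
32.6083
```

View pics/top_end.png

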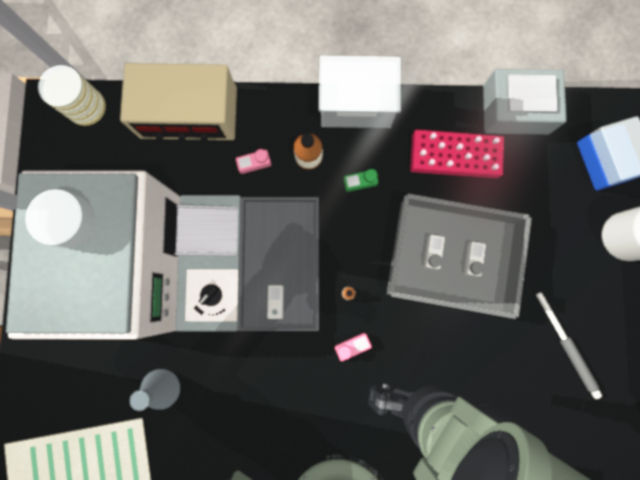

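View pics/side_end.png

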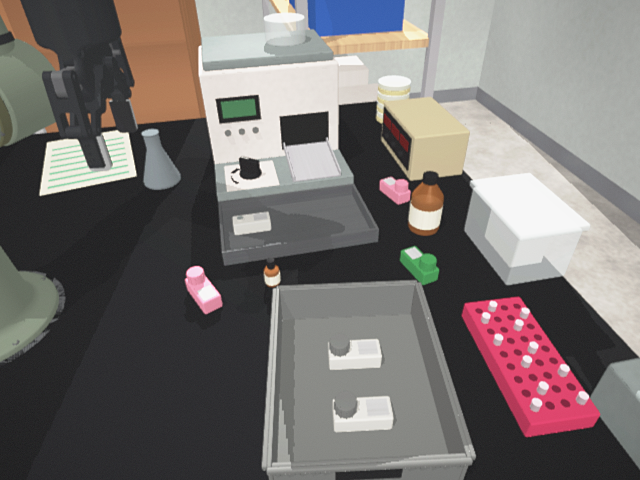

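Both capped cartridges stand side by side, caps up, on the tote floor at top-view (435,251) and (476,259). The reject is in the tray at (275,302), the pointer is at the bar, the vial (348,293) and bottle (308,150) haven't moved, and the arm is clear. I'm handing in.

```bash
python3 -c "
from h import *
sign_off()"
```

```text
the job is handed in; nothing more can be done
```

I turned the selector clockwise to the broad bar. Then I moved the two capped cartridges from the catch tray to the tote floor, about 90 mm apart and caps up, and handed in at about 33 s. The hand-in reported no verdict.

**Last checks:**
- **Selector:** the pointer reads within about 0.05 rad of the stop mark, measured by eye on an enlarged crop.
- **Cartridges:** both capped ones lie flat in the tote, and the reject is still in the tray.
- **Bystanders:** the vial and the bottle read within about 7 mm of their first measurements, which is about the networks' scatter.
- **Tote:** it shows no visible shift.

**What failed or disagreed:**
- My first try at the knob closed in the air above it, because the force threshold tripped early. It moved nothing, and the second try worked.
- In the last side picture the network missed the far cartridge in the tote. It is plainly visible there, and the top view found it.

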